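# Show a buyer that the used toaster works

## Task

Show a buyer that the toaster works, just pressing and pushing with the closed fingertips: first switch on the socket that holds the toaster's round black plug by pressing that socket's rocker, then push the toaster's lever all the way down so that it stays down by itself, then press the round cancel button in the middle of its panel so that the lever pops up again. Leave that socket on and move clear. Lift nothing, leave the other switches and buttons as they are, and do not shift the toaster or anything else on the table.

Things in the scene. Friction and masses are not known exactly. Their poses are not given: they have to be found in the camera images.
- toaster: Two-slot toaster, steel with white plastic ends, 280 long (its x) x 170 wide x 184 high, 1.5 kg, loose on rubber feet. Origin: centre of its underside. Control end at -x, nearest the robot: upright face at x = -140 mm up to z = 150 mm, then a panel sloping up at 20 degrees to z = 175 mm at x = -70 mm, then the steel top. A dial sticks 14 mm out of the face at y = +52 mm, z = 55 mm.
- lever (a joint): The toaster's bread lever: a black bar at the middle of the control end that slides straight down a slot. 0 = up (as at the start), 0.041 m = fully down on its stop. A spring pushes it up with 2 to 3 N and passing its catch, past half-way, takes about 9 N; only in its last 4 mm does the catch hold it: pushed all the way it stays down when let go, pushed less it springs back.
- lever_top (a point): Centre of the top of the lever's bar. The bar is 42 mm wide (toaster's y), 26 mm from front to back (toaster's x) and 12 mm thick; this point is 23 mm out from the toaster's end face and 134 mm above the table when up, 93 mm when down. It moves with the lever.
- cancel (a joint): The round cancel button, the middle one of three on the sloping panel; 0 = out, 0.005 m = fully in, springs out by itself. Takes 1.5 to 3 N alone and about 6 N while the lever is down. Some 3 mm in, it trips the catch and the lever springs up at once.
- cancel_top (a point): Centre of the cancel button's flat top: 23 mm across, 7 mm proud of the panel, at x = -110 mm, y = 0, z = 168 mm in the toaster's frame. This point's z axis is the panel's normal, along which the button moves (20 degrees from vertical, leaning towards the control end).
- button_left (a joint): Oblong button 46 mm from the cancel button at the toaster's +y (12 x 22 mm, same 5 mm travel; another function). 0 = out, 0.005 m = in.
- button_right (a joint): Oblong button 46 mm from the cancel button at the toaster's -y (12 x 22 mm, same 5 mm travel; another function). 0 = out, 0.005 m = in.
- socket_board: White switched socket board screwed to the table, 250 long (its x) x 100 wide (its y) x 45 high, a 28 mm high cable duct along its -y side. Origin: centre of its underside. Sockets 1, 2, 3 at x = -72, 0, +72 mm, y = -24 mm, each with its own black rocker beside it at y = +26 mm. What is plugged in stands up to 50 mm above the board's top.
- rocker1 (a joint): Rocker switch of socket 1: tilts about a line along the board's x. 0 = off (the half away from the socket, at +y, stands raised), 0.4 rad = on (that half lies level, the half beside the socket stands raised). It snaps over past 0.2 and stays; about 5 N on the raised half.
- rocker2 (a joint): Rocker switch of socket 2: tilts about a line along the board's x. 0 = off (the half away from the socket, at +y, stands raised), 0.4 rad = on (that half lies level, the half beside the socket stands raised). It snaps over past 0.2 and stays; about 5 N on the raised half.
- rocker3 (a joint): Rocker switch of socket 3: tilts about a line along the board's x. 0 = off (the half away from the socket, at +y, stands raised), 0.4 rad = on (that half lies level, the half beside the socket stands raised). It snaps over past 0.2 and stays; about 5 N on the raised half.
- rocker1_press (a point): Point on the top of rocker 1's raised half, 10 mm from the rocker's middle line towards the board's +y. The rocker is 22 mm wide (board's x) and each half is 14 mm long; off, this point is 53 mm above the table and goes down to 49 mm when the switch is on (board top 45 mm). It moves with the rocker.
- rocker2_press (a point): Point on the top of rocker 2's raised half, 10 mm from the rocker's middle line towards the board's +y. The rocker is 22 mm wide (board's x) and each half is 14 mm long; off, this point is 53 mm above the table and goes down to 49 mm when the switch is on (board top 45 mm). It moves with the rocker.
- rocker3_press (a point): Point on the top of rocker 3's raised half, 10 mm from the rocker's middle line towards the board's +y. The rocker is 22 mm wide (board's x) and each half is 14 mm long; off, this point is 53 mm above the table and goes down to 49 mm when the switch is on (board top 45 mm). It moves with the rocker.
- toaster_plug: The toaster's plug: round, black, 37 mm across, 36 mm high, tapered, with a short cord into the duct. It sits in one of the three sockets; a square grey charger block and a square grey timer with a round dial sit in the others. Origin: centre of its underside, on the socket.
- pepper_mill: Wooden pepper mill, 48 mm across, 112 mm high, standing near the toaster's control end at +y. Origin: centre of its underside.
- mug: Cream enamel mug, 78 mm across, 85 mm high, standing between toaster and socket board. Origin: centre of its underside.
- saucepan: Steel saucepan with lid and black handle, 150 mm across, 128 mm high, left of the toaster. Origin: centre of its underside.
- pot_lid: Steel pot lid with black knob lying flat, 112 mm across, 46 mm high, left of the toaster. Origin: centre of its underside.
- screwdriver: Screwdriver lying in front of the toaster, about 200 mm long. Origin: underside of its middle.
- jar: Glass jar with a steel cap, 64 mm across, 90 mm high, left of the toaster. Origin: centre of its underside.
- milk_pan: Small open steel milk pan with a handle, 100 mm across, 60 mm high, in front of the toaster and the socket board. Origin: centre of its underside.

How it is judged:
On the way, in this order (a step that is already met when the one before it is completed fails the run):
1. the rocker of the socket with the toaster's plug is on (((x of toaster_plug in the frame of socket_board below -0.036 m and value of joint rocker1 above 0.33 rad) or (x of toaster_plug in the frame of socket_board between -0.036 and 0.036 m and value of joint rocker2 above 0.33 rad) or (x of toaster_plug in the frame of socket_board above 0.036 m and value of joint rocker3 above 0.33 rad))), for 0.2 s.
2. the lever is fully down and stays there with the fingers off the toaster (value of joint lever above 0.037 m and contact force between the fingers and toaster below 0.2 N), for 0.3 s.
3. the cancel button is pressed while the lever is still down (value of joint cancel above 0.0015 m and value of joint lever above 0.028 m).
4. the lever has popped up (value of joint lever below 0.004 m), for 0.2 s.
At the end, for the whole second after the job is handed in: The rocker of the socket with the toaster's plug is on (above 0.33 rad) and the other two are off (below 0.07 rad); the lever is up (within 4 mm) and all three buttons are out (within 1.5 mm); the toaster stands upright (within 0.05 rad), at rest, within 25 mm of where it stood (((x of toaster_plug in the frame of socket_board below -0.036 m and value of joint rocker1 above 0.33 rad) or (x of toaster_plug in the frame of socket_board between -0.036 and 0.036 m and value of joint rocker2 above 0.33 rad) or (x of toaster_plug in the frame of socket_board above 0.036 m and value of joint rocker3 above 0.33 rad)) and ((x of toaster_plug in the frame of socket_board below -0.036 m and value of joint each of rocker2, rocker3 below 0.07 rad) or (x of toaster_plug in the frame of socket_board between -0.036 and 0.036 m and value of joint each of rocker1, rocker3 below 0.07 rad) or (x of toaster_plug in the frame of socket_board above 0.036 m and value of joint each of rocker1, rocker2 below 0.07 rad)) and value of joint lever below 0.004 m and value of joint each of cancel, button_left, button_right below 0.0015 m and distance of toaster from where it was at the start of the episode below 0.025 m and angle between toaster's own z axis and vertical below 0.05 rad and linear speed of toaster below 0.02 m/s); the robot touches nothing.
It fails at once if another socket's rocker is switched ((x of toaster_plug in the frame of socket_board below -0.036 m and value of joint any of rocker2, rocker3 above 0.2 rad) or (x of toaster_plug in the frame of socket_board between -0.036 and 0.036 m and value of joint any of rocker1, rocker3 above 0.2 rad) or (x of toaster_plug in the frame of socket_board above 0.036 m and value of joint any of rocker1, rocker2 above 0.2 rad)).
It fails at once if the lever is pushed down before any socket is on (value of joint lever above 0.03 m and value of joint each of rocker1, rocker2, rocker3 below 0.2 rad).
It fails at once if one of the oblong buttons is pressed (value of joint any of button_left, button_right above 0.003 m).
It fails at once if the toaster is shifted or lifted by more than 25 mm or tipped by more than 0.15 rad (distance of toaster from where it was at the start of the episode above 0.025 m or angle between toaster's own z axis and vertical above 0.15 rad).
It fails at once if another thing on the table is shifted or lifted by more than 25 mm, or knocked over (distance of any of pepper_mill, mug, saucepan, pot_lid, screwdriver, jar, milk_pan from where it was at the start of the episode above 0.025 m or angle between any of pepper_mill, mug, saucepan, pot_lid, jar, milk_pan's own z axis and vertical above 0.5 rad).
It also fails if it takes over 50 s, if anything falls off the work surface, if the arm or the gripper's body presses on something with over 40 N, if the wrist force passes 120 N, or if a joint passes its speed limit or range.

## Robot

A 6-joint arm with a two-finger parallel gripper is mounted at the origin on the work surface. World frame = base frame: x ahead of the robot, y to its left, z up, the work surface at z = 0. Lengths are in m, angles in rad, forces in N, time in s.
With the tool pointing down it reaches from about 0.25 to 0.775 m from the base axis. Payload 4 kg.
Tool frame: the origin (TCP) lies at the centre of the arm's flange, where the gripper is bolted on; the fingertips stand 173 mm ahead of it and the grasp point (between the pads) lies 155 mm ahead of it; x points along the fingers, y is the direction in which the jaws open and shut, and the axes are right-handed (so a half turn about x gives the same grasp; the last joint's range is limited). The gripper opens to 85 mm and grips with 20 to 120 N. Pads are 22 mm wide; open, the fingers measure 114 mm over their backs; the gripper's body (76 mm by 85 mm) begins 54 mm behind the grasp point. The pads swing forward as they close: fully open they stand 13 mm farther back than shut.
Start: joints at [-1.349, 0.087, 1.371, -0, 1.684, -0.103], TCP at [0.176, -0.521, 0.405] pointing down, gripper open.
Joint ranges: [-3.1, 3.1], [-0.76, 2.03], [0.27, 2.55], [-1.08, 4.22], [0.17, 2.65], [-2.57, 2.57]. Speed limits (rad/s): [2.79, 2.79, 3.14, 3.14, 3.14, 3.14].

## Interface

Orientations are given as a 3x3 rotation matrix whose columns are the frame's x, y, z axes.
In Python, from workcell import env gives the robot as it stands. The module is installed in compiled form; this text tells all that it offers.
- The arm moves only by the tool drive_tool, never from a script. Its argument "rows" is a list of rows, each a list of 3 entries, a list of its own where there are three numbers: the turn, a rotation vector about the tool's x, y, z in rad, then the shift along the tool's x, y, z in mm, then the closure in counts, from 0 (fully open) to 255 (shut). A call has 1 to 5 rows; each row shifts and turns the commanded pose from where the row before left it, along the tool's axes as they then stand; what a row does not reach is not made up. A row lasts 1/8 s, in which the tool goes at most 62.5 mm and 10.7 degrees, less where a joint would pass 70% of its speed; a pose out of reach is approached as far as the arm can. A call is refused whole if a number of a shift passes 62.5 or a number of a turn 0.188, either way. A call with a gripper value outside its range is refused whole. The fingers move at their own pace and stop on an object; "grip_force" is the grip in N (left out, the last holds). Time passes only in rows, so rows that do not move let the fingers close. It gives the time, the measured TCP pose, the force and the opening at its end, in the units of the state.
- env.get_obs(): the state, without advancing time (a new reading comes with each control period).
- env.camera(name): name is "scene" or "top" or "wrist"; returns the picture (384x512x3 uint8, red, green, blue); there is no depth.
- env.get_calibration(name): a dict with "camera_matrix" (3x3 intrinsics, pixels), "rvec" (rotation vector, rad) and "tvec" (3), from world to camera coordinates, as OpenCV has them. Camera axes: x right, y down, z forward; pixel columns grow to the right and rows downward; lengths in m; the calibration is good to about 2 mm. A picture is of the moment at which its call begins: read the wrist's pose just before it. get_calibration takes no time and is no camera call; for the wrist camera it gives the pose at the moment of the call.
- env.finish_job(): hands the job in, once; it reports no verdict.
The state is a dict: "time": time; "qpos": joint angles; "joint_velocities": joint speeds; "joint_efforts": joint torques, N m; "position": TCP position; "ee_rot": TCP orientation; "ft_force": force on the tool from outside, world axes, zero at the start; "ft_torque": the same for the moment, N m; "grip_width": finger opening in m.
Only numpy, scipy, OpenCV 4.12 (cv2) and the standard library are available. Lean on these libraries where they do the work, as an engineer would, in place of code of your own. Each camera call takes 0.05 s, during which the arm holds its last target. There are 200 camera calls.

## Working session

There is one attempt and no reset: what is moved stays moved. The work goes in short steps, Python scripts to look and compute and a tool call to move; the robot and the scene stay as the last step left them, time stands still between calls to the robot, and variables do not carry over. Pictures are saved under pics/ and viewed, about 8 in all and at most 12, crops included, and the job is handed in when it is done.

Besides the shell and the picture viewer there is one more tool, called after ">>>" by a JSON object that holds its "op" and its "data". drive_tool: Moves the arm, as the interface text tells. Its arguments: {"type":"object","properties":{"rows":{"type":"array","items":{"type":"array"}},"grip_force":{"type":"number"}},"required":["rows"]}

```bash
mkdir -p pics; cat > h.py <<'E'
import numpy as np, cv2
from workcell import env
def cal(n):
    c=env.get_calibration(n);K=np.array(c["camera_matrix"]);R=cv2.Rodrigues(np.array(c["rvec"],float))[0];t=np.array(c["tvec"],float).ravel();return K,R,t
def ray(c,u,v,z):
    K,R,t=c;d=R.T@np.linalg.inv(K)@[u,v,1];o=-R.T@t;return o+d*(z-o[2])/d[2]
def proj(c,P):
    K,R,t=c;p=K@(R@np.asarray(P,float)+t);return p[:2]/p[2]
def snap(n,f,crop=None,s=1.5):
    im=env.camera(n)[:,:,::-1]
    if crop: x0,y0,x1,y1=crop; im=im[y0:y1,x0:x1]
    cv2.imwrite("pics/"+f,cv2.resize(im,None,fx=s,fy=s,interpolation=cv2.INTER_CUBIC))
E
python3 - <<'E'
from h import *
snap("top","t0.png");snap("scene","s0.png")
for n in("top","scene"):
    K,R,t=cal(n);print(n,K.round(1).tolist(),(-R.T@t).round(3),R.round(3).tolist())
o=env.get_obs();print(o)
E
```

```text
top [[456.1, 0.0, 257.4], [0.0, 456.1, 199.5], [0.0, 0.0, 1.0]] [0.392 0.027 1.538] [[0.017, -1.0, 0.014], [-0.994, -0.018, -0.106], [0.106, -0.012, -0.994]]
scene [[363.8, 0.0, 263.5], [0.0, 363.8, 192.8], [0.0, 0.0, 1.0]] [ 1.216 -0.023  0.834] [[0.082, 0.997, 0.009], [0.724, -0.053, -0.687], [-0.685, 0.063, -0.726]]
{'time': 0.1, 'qpos': array([-1.34909142e+00,  8.78722794e-02,  1.37209597e+00, -2.80610200e-05,
        1.68357176e+00, -1.03116596e-01]), 'joint_velocities': array([-0.00014309, -0.00294061, -0.00450069,  0.00094681, -0.00036889,
        0.00117087]), 'joint_efforts': array([ 3.04218447e-03, -3.53016150e+01, -3.14221358e+01, -2.00396994e-04,
        7.88333447e-03,  1.44269825e-05]), 'position': array([ 0.17548774, -0.52114735,  0.40366427]), 'ee_rot': array([[-4.55410329e-04,  3.19136219e-01, -9.47708746e-01],
       [ 1.89356052e-03, -9.47706870e-01, -3.19136497e-01],
       [-9.99998104e-01, -1.93988192e-03, -1.72708246e-04]]), 'ft_force': array([ 0.4298232 ,  0.08974691, -0.86548607]), 'ft_torque': array([-0.02009292, -0.0185084 , -0.01234092]), 'grip_width': 0.08510295907038204}
```

View pics/t0.png

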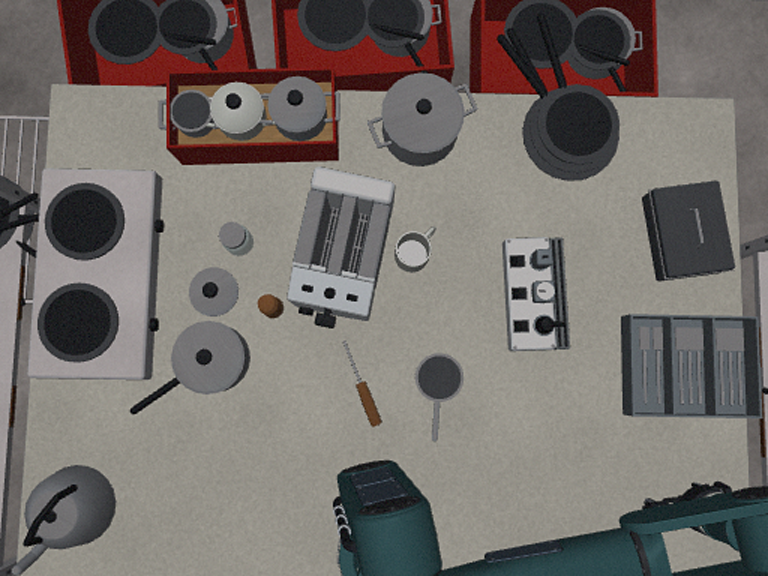

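View pics/s0.png

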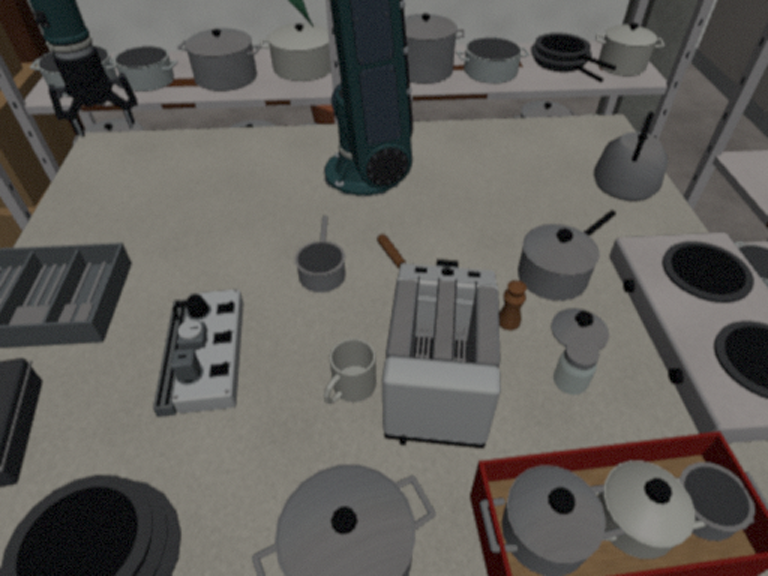

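```bash
python3 - <<'E'
from h import *
c=cal("top")
def p(n,u,v,z): print(n,ray(c,u/1.5,v/1.5,z).round(4))
for n,u,v in[("r3",517,261),("r2",518.5,293),("r1",521,325.5)]:p(n,u,v,.048)
p("plug",545,325,.075)
for n,u,v,z in[("bl",308,288,.168),("cancel",330,293,.168),("br",352,298,.168),("lever",325,318,.134),("end far L",317,169,.17),("end far R",395,182,.17),("mill",268,303,.11),("mug",412,249,.085),("panL",439,376,.06),("sdtip",345,342,.005),("sdend",376,425,.02)]:p(n,u,v,z)
E
```

```text
r3 [ 0.6419 -0.279   0.048 ]
r2 [ 0.5708 -0.282   0.048 ]
r1 [ 0.4993 -0.2872  0.048 ]
plug [ 0.4994 -0.3332  0.075 ]
bl [0.5588 0.1679 0.168 ]
cancel [0.5495 0.1234 0.168 ]
br [0.5402 0.0789 0.168 ]
lever [0.5015 0.1347 0.134 ]
end far L [0.8045 0.1563 0.17  ]
end far R [ 0.7805 -0.004   0.17  ]
mill [0.5327 0.2565 0.11  ]
mug [ 0.6576 -0.0448  0.085 ]
panL [ 0.3867 -0.1075  0.06  ]
sdtip [0.4586 0.0985 0.005 ]
sdend [0.2777 0.0259 0.02  ]
```

>>> {"op": "drive_tool", "data": {"rows": [[[0.1335,0,0],[0,0,0],255],[[0.1335,0,0],[0,0,0],255],[[0,0,0],[0,0,0],255]], "grip_force": 40}}

```text
time: 0.48
position: [0.1755, -0.5212, 0.4041]
ee_rot: [[-0.0, 0.059, -0.998], [0.001, -0.998, -0.059], [-1.0, -0.001, 0.0]]
ft_force: [-0.4, 0.3, 0.4]
grip_width: 0.0323
```

```bash
cat >> h.py <<'E'
def todo(tip,L=.173):
    o=env.get_obs();R=np.array(o["ee_rot"]);p=np.array(o["position"]);t=p+R[:,0]*L
    print("t",round(o["time"],2),"tip",t.round(4),"F",np.round(o["ft_force"],1),"w",round(o["grip_width"],4));print("R",R.round(3).tolist())
    print("tool shift mm",(R.T@(np.array(tip)-t)*1e3).round(1))
E
python3 -c "
from h import *
todo([.498,-.268,.12])"
```

```text
t 0.47 tip [ 0.1755 -0.521   0.2311] F [-0.4  0.3  0.4] w 0.0323
R [[-0.0, 0.059, -0.998], [0.001, -0.998, -0.059], [-1.0, -0.001, 0.0]]
tool shift mm [ 111.3 -233.3 -337. ]
```

>>> {"op": "drive_tool", "data": {"rows": [[[0,0,0],[15.9,-33.3,-48.1],255],[[0,0,0],[15.9,-33.3,-48.1],255],[[0,0,0],[15.9,-33.3,-48.1],255],[[0,0,0],[15.9,-33.3,-48.1],255],[[0,0,0],[15.9,-33.3,-48.1],255]]}}

```text
time: 1.1
position: [0.4072, -0.3397, 0.3246]
ee_rot: [[0.0, 0.06, -0.998], [-0.0, -0.998, -0.06], [-1.0, 0.0, -0.0]]
ft_force: [0.5, -1.5, -0.0]
grip_width: -0.0
```

>>> {"op": "drive_tool", "data": {"rows": [[[0,0,0],[15.9,-33.3,-48.1],255],[[0,0,0],[15.9,-33.3,-48.1],255],[[0,0,0],[0,0,0],255],[[0,0,0],[0,0,0],255]]}}

```text
time: 1.6
position: [0.4981, -0.2691, 0.2932]
ee_rot: [[-0.001, 0.06, -0.998], [-0.0, -0.998, -0.06], [-1.0, 0.0, 0.001]]
ft_force: [-0.3, -0.2, 0.2]
grip_width: -0.0001
```

```bash
python3 - <<'E'
from h import *
todo([.498,-.268,.065])
c=cal("wrist");snap("wrist","w1.png");c2=cal("top");snap("top","t1.png",(310,140,400,250),6)
for P in([.4993,-.2872,.048],[.5708,-.282,.048],[.4994,-.3332,.081],[.498,-.268,.12]):print(proj(c,P)*1.5,(proj(c2,P)-[310,140])*6)
E
```

```text
t 1.6 tip [ 0.4979 -0.2692  0.1202] F [-0.3 -0.2  0.2] w -0.0001
R [[-0.001, 0.06, -0.998], [-0.0, -0.998, -0.06], [-1.0, 0.0, 0.001]]
tool shift mm [55.2 -1.2 -0.2]
[422.58267989 304.84951376] [224.01417807 462.04102523]
[423.91094957 167.03957208] [213.99506102 331.98311485]
[526.14486672 332.5277029 ] [322.73627883 459.15217473]
[386.35441611 366.1188485 ] [216.30842971 454.46345779]
```

View pics/w1.png

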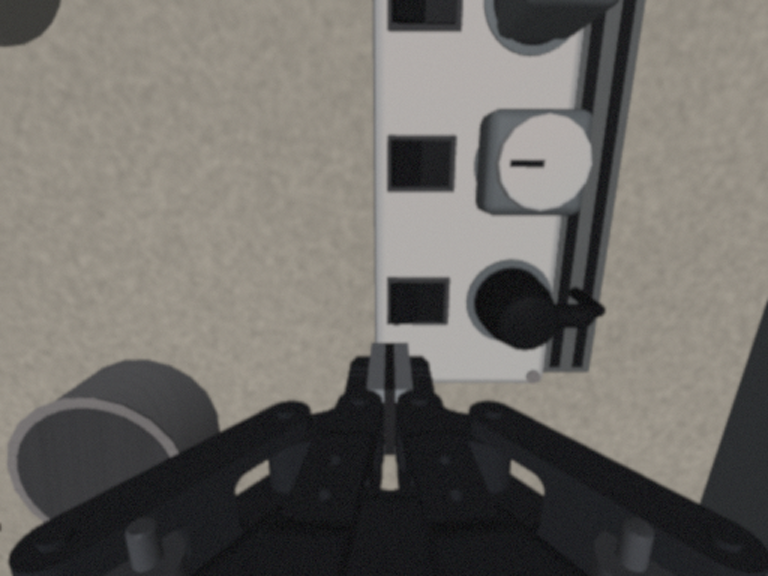

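>>> {"op": "drive_tool", "data": {"rows": [[[0,0,0],[30,3,-2],255],[[0,0,0],[28,0,0],255],[[0,0,0],[8,0,0],255],[[0,0,0],[4,0,0],255],[[0,0,0],[1,0,0],255]]}}

```text
time: 2.33
position: [0.5004, -0.2726, 0.2234]
ee_rot: [[0.002, 0.057, -0.998], [-0.001, -0.998, -0.057], [-1.0, 0.001, -0.002]]
ft_force: [-0.1, 0.2, -1.1]
grip_width: -0.0002
```

>>> {"op": "drive_tool", "data": {"rows": [[[0,0,0],[1,0,0],255],[[0,0,0],[0,0,0],255]]}}

```text
time: 2.58
position: [0.5006, -0.2723, 0.2225]
ee_rot: [[0.001, 0.058, -0.998], [-0.002, -0.998, -0.058], [-1.0, 0.002, -0.001]]
ft_force: [-0.2, -1.2, 2.8]
grip_width: -0.0003
```

>>> {"op": "drive_tool", "data": {"rows": [[[0,0,0],[1,0,0],255],[[0,0,0],[1,0,0],255],[[0,0,0],[0,0,0],255]]}}

```text
time: 2.95
position: [0.5006, -0.2723, 0.2224]
ee_rot: [[0.002, 0.058, -0.998], [-0.002, -0.998, -0.058], [-1.0, 0.002, -0.002]]
ft_force: [-3.3, 2.2, 11.1]
grip_width: 0.0002
```

>>> {"op": "drive_tool", "data": {"rows": [[[0,0,0],[-20,0,0],255],[[0,0,0],[-50,0,0],255],[[0,0,0],[-60,0,0],255],[[0.1,0,0],[0,0,0],255],[[0.164,0,0],[0,0,0],255]]}}

```text
time: 3.58
position: [0.5005, -0.2719, 0.3509]
ee_rot: [[0.002, -0.209, -0.978], [-0.002, -0.978, 0.209], [-1.0, 0.001, -0.003]]
ft_force: [-0.6, 0.0, -0.2]
grip_width: -0.0
```

```bash
python3 - <<'E'
from h import *
snap("wrist","w2.png",(180,60,440,256),3)
todo([.4976-.02,.1342,.20])
E
```

```text
t 3.62 tip [ 0.5006 -0.272   0.177 ] F [-0.4  0.5  0.4] w 0.0001
R [[0.001, -0.213, -0.977], [-0.001, -0.977, 0.213], [-1.0, 0.0, -0.001]]
tool shift mm [ -23.3 -391.9  108.9]
```

View pics/w2.png

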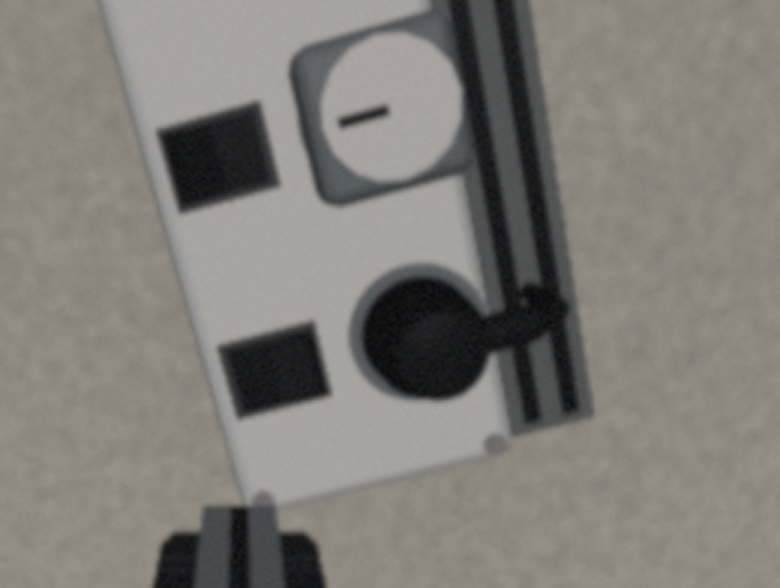

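```bash
python3 - <<'E'
import cv2,numpy as np
a=cv2.imread("pics/w1.png")[120:340,370:470];b=cv2.imread("pics/w2.png")[90:440,140:350]
f=lambda i:cv2.convertScaleAbs(cv2.resize(i,(380,580)),alpha=4,beta=-60)
cv2.imwrite("pics/cmp.png",np.hstack([f(a),f(b)]))
E
```

```text
(no output)
```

View pics/cmp.png

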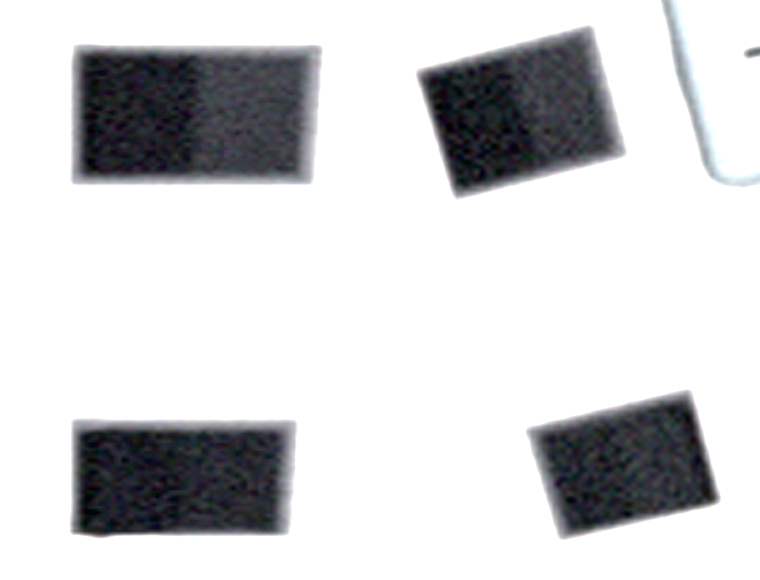

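```bash
python3 - <<'E'
import cv2,numpy as np
b=cv2.imread("pics/w2.png",0).astype(float);a=cv2.imread("pics/w1.png",0).astype(float)
def q(i,p,r): 
    x,y=p;return i[y-r:y+r,x-r:x+r].mean().round(1)
print("w2 r2 L,R",q(b,(192,163),12),q(b,(244,150),12)," r1 L,R",q(b,(252,375),12),q(b,(298,362),12))
print("w1 r2 L,R",q(a,(405,163),8),q(a,(438,163),8)," r1 L,R",q(a,(403,301),8),q(a,(433,301),8))
import h
c=h.cal("scene");h.snap("scene","s2.png",(95,180,175,280),6)
E
```

```text
w2 r2 L,R 21.1 30.1  r1 L,R 24.2 27.1
w1 r2 L,R 22.3 30.7  r1 L,R 21.8 24.9
```

View pics/s2.png

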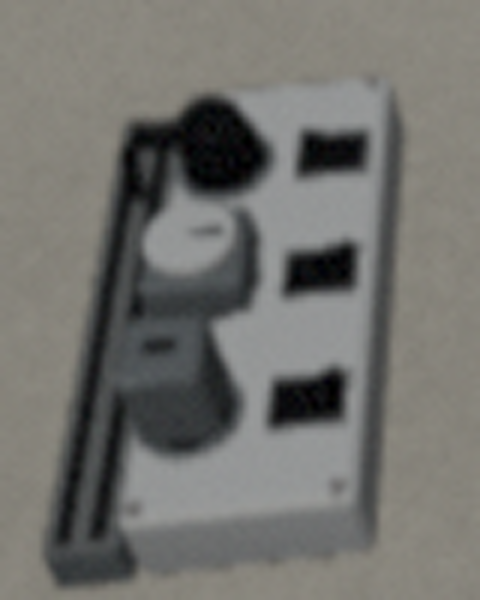

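>>> {"op": "drive_tool", "data": {"rows": [[[0,0,0],[-3,-49,21],255],[[0,0,0],[-3,-49,21],255],[[0,0,0],[-3,-49,21],255],[[0,0,0],[-3,-49,21],255],[[0,0,0],[-3,-49,21],255]]}}

```text
time: 4.3
position: [0.4471, -0.009, 0.3643]
ee_rot: [[0.0, -0.202, -0.979], [0.0, -0.979, 0.202], [-1.0, -0.0, -0.0]]
ft_force: [1.2, -0.1, 0.0]
grip_width: -0.0001
```

>>> {"op": "drive_tool", "data": {"rows": [[[0,0,0],[-3,-49,21],255],[[0,0,0],[-3,-49,21],255],[[0,0,0],[-3,-49,21],255],[[0,0.1745,0],[0,0,0],255],[[0,0.1745,0],[0,0,0],255]]}}

```text
time: 4.92
position: [0.4161, 0.147, 0.3733]
ee_rot: [[0.34, -0.2, -0.919], [-0.07, -0.98, 0.187], [-0.938, 0.001, -0.347]]
ft_force: [0.5, -0.5, -0.1]
grip_width: 0.0
```

```bash
python3 - <<'E'
from h import *
c=cal("wrist");snap("wrist","w3.png")
todo([.4976,.1342,.15])
o=env.get_obs();R=np.array(o["ee_rot"]);p=np.array(o["position"])
for P in([.5588,.1679,.168],[.5495,.1234,.168],[.5402,.0789,.168],[.4976,.1342,.134],p+.173*R[:,0]):print((proj(c,P)*1.5).round())
E
```

```text
t 4.97 tip [0.4747 0.1347 0.2113] F [-2.1  0.1 -0.6] w -0.0001
R [[0.343, -0.199, -0.918], [-0.071, -0.98, 0.187], [-0.936, 0.001, -0.351]]
tool shift mm [65.3 -4.2  0.4]
[289. 200.]
[382. 201.]
[474. 201.]
[382. 310.]
[390. 366.]
```

View pics/w3.png

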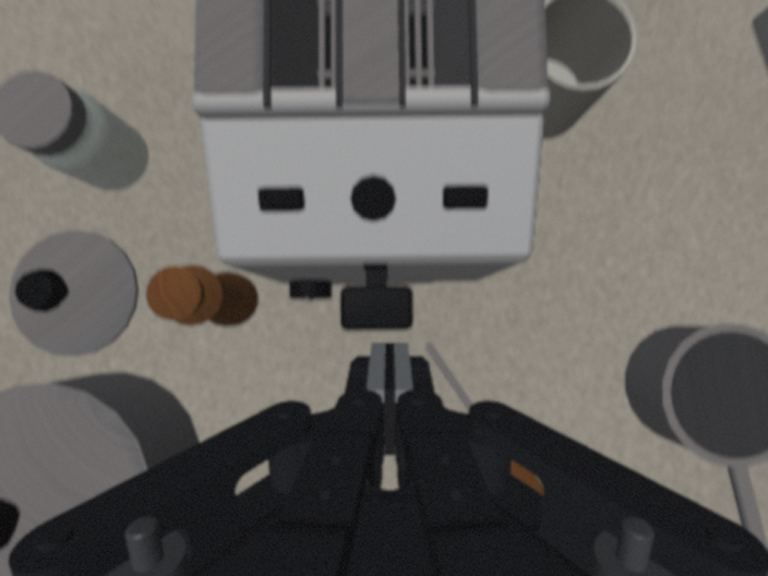

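```bash
python3 - <<'E'
from h import *
c=cal("wrist")
for n,u,v,z in[("bl",281,199,.168),("can",373,198,.168),("br",466,197,.168),("levback",376,287,.134),("levfront",376,322,.134),("lever",376.5,305,.134),("panel edge",376,261,.15)]: print(n,ray(c,u/1.5,v/1.5,z).round(4))
K,R,t=c;print((-R.T@t).round(3))
L=ray(c,376.5/1.5,305/1.5,.134); L[2]=.155; todo(L); L[2]=.134;todo(L)
E
```

```text
bl [0.5604 0.1716 0.168 ]
can [0.5518 0.1271 0.168 ]
br [0.5432 0.0821 0.168 ]
levback [0.5113 0.1348 0.134 ]
levfront [0.4919 0.1387 0.134 ]
lever [0.5012 0.1366 0.134 ]
panel edge [0.5235 0.1319 0.15  ]
[0.492 0.132 0.368]
t 4.97 tip [0.4747 0.1347 0.2113] F [-2.1  0.1 -0.6] w -0.0001
R [[0.343, -0.199, -0.918], [-0.071, -0.98, 0.187], [-0.936, 0.001, -0.351]]
tool shift mm [61.7 -7.2 -4.3]
t 4.97 tip [0.4747 0.1347 0.2113] F [-2.1  0.1 -0.6] w -0.0001
R [[0.343, -0.199, -0.918], [-0.071, -0.98, 0.187], [-0.936, 0.001, -0.351]]
tool shift mm [81.4 -7.2  3.1]
```

>>> {"op": "drive_tool", "data": {"rows": [[[0,0,0],[31.2,-3.6,-3],255],[[0,0,0],[31.2,-3.6,-3],255],[[0,0,0],[0,0,0],255],[[0,0,0],[0,0,0],255]]}}

```text
time: 5.48
position: [0.4442, 0.1476, 0.3176]
ee_rot: [[0.335, -0.204, -0.92], [-0.07, -0.979, 0.192], [-0.94, 0.0, -0.342]]
ft_force: [0.3, -0.8, 0.5]
grip_width: -0.0
```

```bash
python3 -c "
from h import *
todo([.503,.1365,.097])"
```

```text
t 5.47 tip [0.5021 0.1355 0.155 ] F [ 0.3 -0.8  0.5] w -0.0
R [[0.335, -0.204, -0.92], [-0.07, -0.979, 0.192], [-0.94, 0.0, -0.342]]
tool shift mm [54.8 -1.2 19.2]
```

>>> {"op": "drive_tool", "data": {"rows": [[[0,0,0],[9.4,-1.2,3.3],255],[[0,0,0],[9.4,0,3.4],255],[[0,0,0],[9.4,0,3.4],255],[[0,0,0],[9.4,0,3.4],255],[[0,0,0],[9.4,0,3.4],255]]}}

```text
time: 6.1
position: [0.4447, 0.149, 0.2678]
ee_rot: [[0.336, -0.205, -0.919], [-0.07, -0.979, 0.192], [-0.939, -0.001, -0.344]]
ft_force: [-4.0, 0.0, 7.7]
grip_width: -0.0001
```

>>> {"op": "drive_tool", "data": {"rows": [[[0,0,0],[4.7,0,1.7],255],[[0,0,0],[3.8,0,1.4],255],[[0,0,0],[0,0,0],255]]}}

```text
time: 6.48
position: [0.4447, 0.1489, 0.2584]
ee_rot: [[0.336, -0.205, -0.919], [-0.07, -0.979, 0.192], [-0.939, -0.001, -0.343]]
ft_force: [-0.9, 0.3, 5.5]
grip_width: 0.0001
```

>>> {"op": "drive_tool", "data": {"rows": [[[0,0,0],[1.4,0,0.5],255],[[0,0,0],[1.4,0,0.5],255],[[0,0,0],[0,0,0],255]]}}

```text
time: 6.85
position: [0.4447, 0.149, 0.2578]
ee_rot: [[0.337, -0.205, -0.919], [-0.07, -0.979, 0.193], [-0.939, -0.001, -0.344]]
ft_force: [-10.7, 0.4, 18.1]
grip_width: 0.0001
```

>>> {"op": "drive_tool", "data": {"rows": [[[0,0,0],[-9.4,0,-3.4],255],[[0,0,0],[-28.2,0,-10.3],255],[[0,0,0],[-40,0,-14.5],255],[[0,0,0],[-40,0,-14.5],255],[[0,0,0],[0,0,0],255]]}}

```text
time: 7.48
position: [0.4451, 0.1488, 0.3837]
ee_rot: [[0.341, -0.205, -0.917], [-0.069, -0.979, 0.193], [-0.937, -0.003, -0.348]]
ft_force: [0.4, -0.4, 0.0]
grip_width: 0.0001
```

```bash
python3 - <<'E'
from h import *
c=cal("wrist");snap("wrist","w4.png")
todo([.5518,.1271,.185])
o=env.get_obs();R=np.array(o["ee_rot"]);p=np.array(o["position"])
for P in([.5518,.1271,.168],[.50,.137,.134],[.50,.137,.093],p+.173*R[:,0]):print((proj(c,P)*1.5).round())
E
```

```text
t 7.53 tip [0.5027 0.1366 0.2184] F [-0.1 -0.3 -0.3] w 0.0002
R [[0.336, -0.205, -0.919], [-0.07, -0.979, 0.193], [-0.939, -0.001, -0.343]]
tool shift mm [ 48.5  -0.7 -35.4]
[389. 258.]
[391. 356.]
[391. 351.]
[391. 368.]
```

View pics/w4.png

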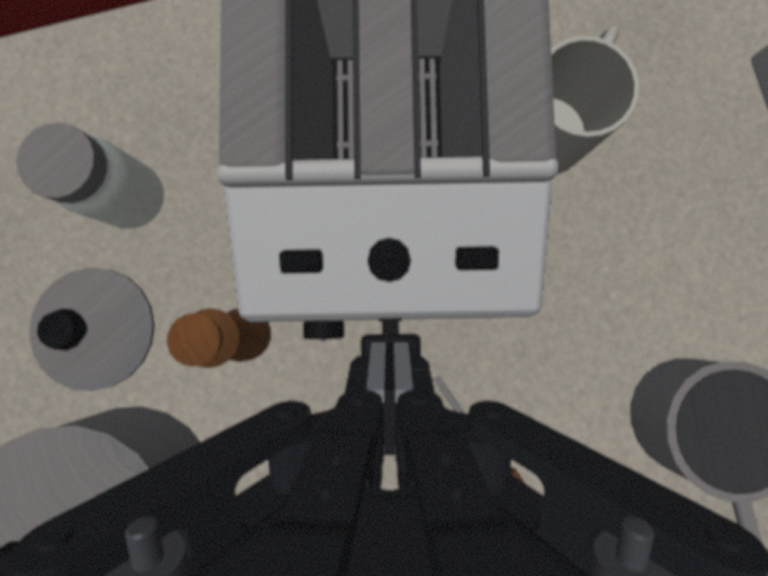

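>>> {"op": "drive_tool", "data": {"rows": [[[0,0,0],[0,0,60],255],[[0,0,0],[0,0,0],255]]}}

```text
time: 7.78
position: [0.3853, 0.1601, 0.3519]
ee_rot: [[0.321, -0.203, -0.925], [-0.073, -0.979, 0.189], [-0.944, 0.007, -0.329]]
ft_force: [0.8, 0.2, 0.6]
grip_width: 0.0001
```

```bash
python3 - <<'E'
from h import *
c=cal("wrist");snap("wrist","w5.png",(180,80,360,230),4)
todo([.5518,.1271,.185])
for P in([.5518,.1271,.168],[.50,.137,.134],[.50,.137,.093]):print(((proj(c,P)-[180,80])*4).round())
E
```

```text
t 7.83 tip [0.4439 0.1477 0.1918] F [ 0.6 -0.4  0.8] w 0.0
R [[0.327, -0.203, -0.923], [-0.072, -0.979, 0.19], [-0.942, 0.004, -0.335]]
tool shift mm [  43.2   -1.8 -101.2]
[301. -52.]
[307. 304.]
[307. 337.]
```

View pics/w5.png

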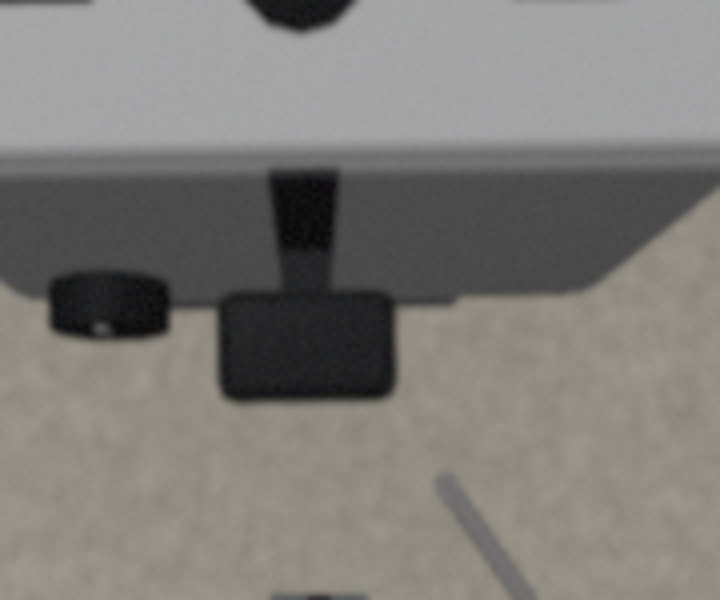

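>>> {"op": "drive_tool", "data": {"rows": [[[0,0,0],[0,-1,-50],255],[[0,0,0],[0,-1,-51],255],[[0,0,0],[43,0,0],255],[[0,0,0],[0,0,0],255],[[0,0,0],[0,0,0],255]]}}

```text
time: 8.45
position: [0.4972, 0.1398, 0.3537]
ee_rot: [[0.334, -0.205, -0.92], [-0.07, -0.979, 0.192], [-0.94, 0.0, -0.342]]
ft_force: [0.1, 0.2, 0.7]
grip_width: -0.0004
```

```bash
python3 -c "
from h import *
todo([.5518,.1271,.168])"
```

```text
t 8.45 tip [0.555  0.1276 0.1911] F [0.1 0.2 0.7] w -0.0004
R [[0.334, -0.205, -0.92], [-0.07, -0.979, 0.192], [-0.94, 0.0, -0.342]]
tool shift mm [20.7  1.2 10.7]
```

Align, then press along the panel normal in small steps.

>>> {"op": "drive_tool", "data": {"rows": [[[0,0,0],[10,1,10.5],255],[[0,0,0],[8,0,0],255],[[0,0,0],[3,0,0],255],[[0,0,0],[2,0,0],255],[[0,0,0],[0,0,0],255]]}}

```text
time: 9.07
position: [0.4936, 0.1396, 0.3299]
ee_rot: [[0.333, -0.205, -0.921], [-0.07, -0.979, 0.192], [-0.94, -0.0, -0.34]]
ft_force: [-9.7, 0.2, 7.3]
grip_width: 0.0002
```

>>> {"op": "drive_tool", "data": {"rows": [[[0,0,0],[1.5,0,0],255],[[0,0,0],[1.5,0,0],255],[[0,0,0],[0,0,0],255]]}}

```text
time: 9.45
position: [0.495, 0.1394, 0.3268]
ee_rot: [[0.334, -0.205, -0.92], [-0.07, -0.979, 0.192], [-0.94, -0.0, -0.341]]
ft_force: [-8.0, 0.4, 6.1]
grip_width: -0.0
```

>>> {"op": "drive_tool", "data": {"rows": [[[0,0,0],[1,0,1],255],[[0,0,0],[0.5,0,0.5],255],[[0,0,0],[0,0,0],255]]}}

```text
time: 9.82
position: [0.4945, 0.1394, 0.3265]
ee_rot: [[0.337, -0.205, -0.919], [-0.07, -0.979, 0.192], [-0.939, -0.001, -0.344]]
ft_force: [-7.1, -1.0, 9.9]
grip_width: -0.0004
```

>>> {"op": "drive_tool", "data": {"rows": [[[0,0,0],[-10,0,0],255],[[0,0,0],[-40,0,0],255],[[0,0,0],[0,0,55],255],[[0,0,0],[0,0,55],255],[[0,0,0],[0,0,0],255]]}}

```text
time: 10.45
position: [0.3734, 0.164, 0.3294]
ee_rot: [[0.329, -0.202, -0.923], [-0.071, -0.979, 0.189], [-0.942, 0.003, -0.336]]
ft_force: [1.2, 0.1, 0.0]
grip_width: 0.0001
```

```bash
python3 - <<'E'
from h import *
c=cal("wrist");snap("wrist","w6.png",(170,50,350,230),3.3)
todo([.5518,.1271,.185])
for P in([.5518,.1271,.168],[.50,.137,.134],[.50,.137,.093]):print(((proj(c,P)-[170,50])*3.3).round())
E
```

```text
t 10.5 tip [0.4332 0.152  0.1691] F [ 0.2 -0.   0.8] w -0.0002
R [[0.334, -0.203, -0.921], [-0.07, -0.979, 0.19], [-0.94, 0.001, -0.341]]
tool shift mm [  26.4    0.3 -119.3]
[293. -67.]
[296. 279.]
[296. 322.]
```

View pics/w6.png

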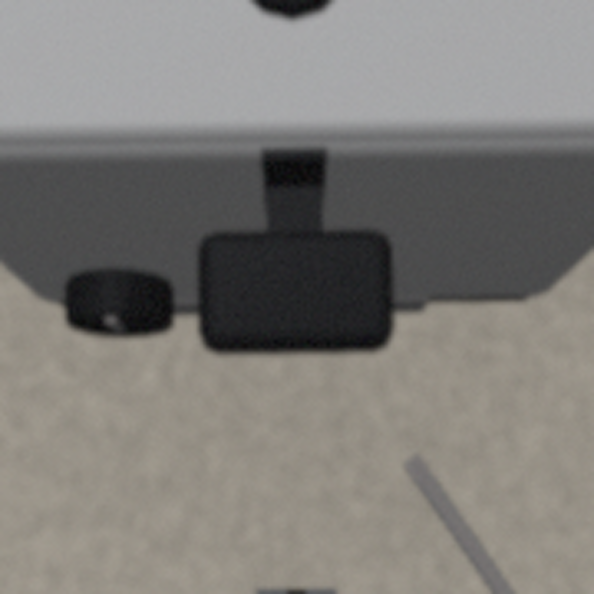

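>>> {"op": "drive_tool", "data": {"rows": [[[0,0,0],[-60,0,0],255],[[0,0,0],[-60,0,0],255],[[0,0,0],[-30,0,0],255],[[0,0,0],[0,0,0],255],[[0,0,0],[0,0,0],255]]}}

```text
time: 11.12
position: [0.3275, 0.1744, 0.4733]
ee_rot: [[0.334, -0.205, -0.92], [-0.071, -0.979, 0.193], [-0.94, 0.001, -0.341]]
ft_force: [0.6, 0.6, -0.6]
grip_width: -0.0002
```

```bash
python3 - <<'E'
from h import *
c=cal("wrist");snap("wrist","w7.png")
todo([.5518,.1271,.185])
y=np.array([.19,.982,0])*.021
for P in([.5518,.1271,.168],[.50,.137,.134],[.50,.137,.093]):print((proj(c,P)*1.5).round())
for z in(.134,.093):
  P=np.array([.50,.137,z]);print("w",z,np.linalg.norm(proj(c,P+y)-proj(c,P-y))*1.5)
E
```

```text
t 11.18 tip [0.385  0.162  0.3097] F [ 0.5 -0.3 -1. ] w 0.0001
R [[0.332, -0.205, -0.921], [-0.071, -0.979, 0.193], [-0.94, 0.002, -0.34]]
tool shift mm [ 175.2   -0.3 -117.9]
[389. 112.]
[390. 195.]
[390. 208.]
w 0.134 51.3323533684063
w 0.093 45.808023305705106
```

View pics/w7.png

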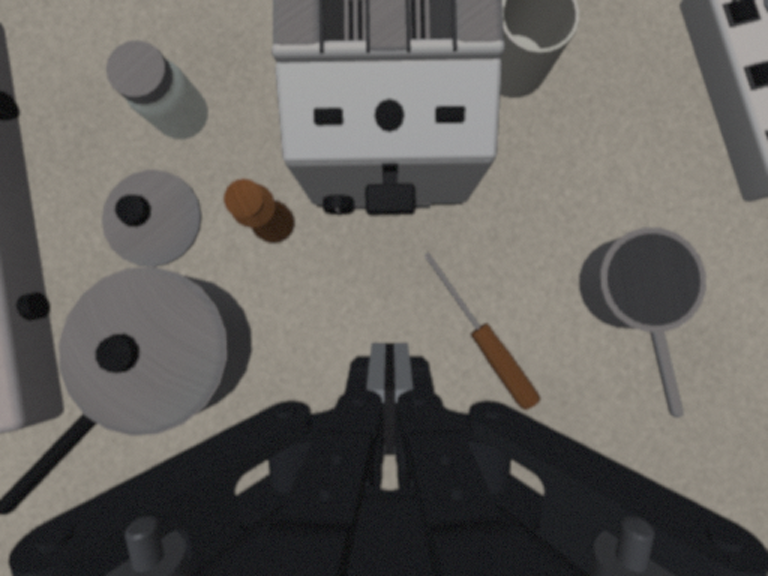

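```bash
python3 - <<'E'
from h import *
o=env.get_obs();Rt=np.array(o["ee_rot"]);tip=np.array(o["position"])+.173*Rt[:,0]
K,R,t=cal("wrist")
y=np.array([.19,.982,0])*.021
b3=np.array([.19,.982,0])*.046
for name,tp,s,off in(("w3",[.4747,.1347,.2113],1.5,[0,0]),("w5",[.4439,.1477,.1918],4,[180,80]),("w6",[.4332,.152,.1691],3.3,[170,50]),("w7",tip,1.5,[0,0])):
    c=(K,R,t+R@(tip-np.array(tp)))   # same orientation, camera translated
    for z in(.134,.124,.093):
        P=np.array([.50,.137,z]);print(name,z,"w",(np.linalg.norm(proj(c,P+y)-proj(c,P-y))*s).round(1),"c",((proj(c,P)-off)*s).round())
        n=np.array([.982,-.189,0])*.013;print("   front/back rows",((proj(c,P-n)-off)*s).round()[1],((proj(c,P+n)-off)*s).round()[1])
E
```

```text
w3 0.134 w 74.4 c [376. 306.]
   front/back rows 329.0 283.0
w3 0.124 w 71.3 c [376. 306.]
   front/back rows 328.0 284.0
w3 0.093 w 63.3 c [378. 307.]
   front/back rows 327.0 288.0
w5 0.134 w 214.3 c [312. 326.]
   front/back rows 392.0 260.0
w5 0.124 w 204.9 c [312. 334.]
   front/back rows 397.0 272.0
w5 0.093 w 180.3 c [313. 357.]
   front/back rows 412.0 301.0
w6 0.134 w 196.7 c [300. 296.]
   front/back rows 357.0 237.0
w6 0.124 w 187.1 c [299. 308.]
   front/back rows 365.0 251.0
w6 0.093 w 162.5 c [298. 337.]
   front/back rows 387.0 287.0
w7 0.134 w 51.5 c [390. 194.]
   front/back rows 210.0 178.0
w7 0.124 w 50.0 c [390. 197.]
   front/back rows 213.0 182.0
w7 0.093 w 45.9 c [389. 207.]
   front/back rows 221.0 193.0
```

```bash
python3 -c "
from h import *
print(env.finish_job())"
```

```text
the job is handed in; nothing more can be done
None
```

I ran the whole demonstration and handed the job in at about 11 s of the 50 s allowed. `finish_job` gives no verdict, so what follows is from my own checks.

1. **Socket:** the toaster's round black plug sits in socket 1, the one nearest the robot. I pressed rocker 1 until it stopped at 49.4 mm with about 11 N. A scene picture afterwards showed rocker 1 switched and rockers 2 and 3 still off. I did not look at the board again after that, but nothing went near it.
2. **Lever:** I pushed it to its stop (about 18 N). A picture with the fingers away showed it staying down.
3. **Cancel button:** I pressed it along the panel's normal, about 4 mm in by the measured tip position. The lever then sprang up. The last pictures put its width and position within about 3% of the predictions for fully up, the same small offset as in the earlier pictures.
4. **End state:** the toaster shows no visible shift, the other things look in place, and the arm is clear with wrist force about zero.

One reading was off: while pressing the cancel button, the sideways force was 7–10 N, more than the panel's slope explains. The toaster did not visibly move.

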